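# Clamp the plaster mould shut

## Robot

A 6-joint arm with a two-finger parallel gripper is mounted at the origin on the work surface. World frame = base frame: x ahead of the robot, y to its left, z up, the work surface at z = 0. Lengths are in m, angles in degrees, forces in N, time in s.
With the tool pointing down it reaches from about 0.275 to 0.85 m from the base axis. Payload 5.2 kg.
Tool frame: the origin (TCP) lies at the centre of the arm's flange, where the gripper is bolted on; the fingertips stand 173 mm ahead of it and the grasp point (between the pads) lies 155 mm ahead of it; z points along the fingers, y is the line along which they close (so a half turn about z gives the same grasp; the last joint's range is limited). The gripper opens to 85 mm and grips with 20 to 120 N. Pads are 22 mm wide; open, the fingers measure 114 mm over their backs; the gripper's body (76 mm by 85 mm) begins 54 mm behind the grasp point. The pads swing forward as they close: fully open they stand 13 mm farther back than shut.
Start: joints at [54.442, 14.817, 87.949, -0, 77.235, -11.62], TCP at [0.223, 0.503, 0.405] pointing down, gripper open.
Joint ranges: [-179.93, 179.93], [-52.35, 119.4], [10.71, 147.94], [-69.91, 249.91], [12.55, 155.21], [-178.61, 178.61]. Speed limits (degrees/s): [147.25, 147.25, 180, 180, 180, 180].

## Interface

Orientations are given as a 3x3 rotation matrix whose columns are the frame's x, y, z axes.
In Python, from cell import ctrl gives the robot as it stands.
- The arm moves only by the shell command python3 -m creep 'ROWS' [OPENING] [FORCE]. ROWS is JSON, one flat list of numbers, 4 for each row, row after row: the shift along the tool's x, y, z as a fraction of full scale, then the turn about the tool's z as a fraction of full scale. In form: [x, y, z, twist, x, y, z, twist, ...]. A call has 1 to 20 rows; each row shifts and turns the commanded pose from where the row before left it, along the tool's axes as they then stand; what a row does not reach is not made up. Full scale, the value 1, is 4 cm for a shift and 0.1 rad for a turn. A row lasts 1/10 s, in which the tool goes at most 50 mm and 8.59 degrees, less where a joint would pass 70% of its speed; a pose out of reach is approached as far as the arm can. A call with a number of a shift or a turn outside -1 to 1 is refused whole. A call with a gripper value outside its range is refused whole. OPENING is the gripper command: -1 is shut, 1 is fully open, values between are in proportion, set as the call begins (- or left out, the last holds). The fingers move at their own pace and stop on an object; FORCE is the grip in N (left out, the last holds). Time passes only in rows, so rows that do not move let the fingers close. It gives the time, the measured TCP pose, the force, the opening and the grip force at its end, in the units of the state.
- ctrl.get_state(): the state, without advancing time (a new reading comes with each control period).
- ctrl.get_image(name): name is "side" or "top" or "wrist"; returns a dict with "image" (384x512x3 uint8, red, green, blue), "mtx" (3x3 intrinsics, pixels), "k1" (the pictures are not rectified: a ray, as slopes to the right and down, at radius r is drawn at 1 + k1 r^2 times it, then the intrinsics apply), "T" (4x4, takes a point from camera to world coordinates). Camera axes: x right, y up, looking along -z (the intrinsics and any distortion apply to the point x, -y, -z); pixel columns grow to the right and rows downward; lengths in m; the calibration is good to about 2 mm. A picture is of the moment at which its call begins. There is no depth.
- ctrl.job_done(): hands the job in; it is judged then, once.
The state is a dict: "t": time; "qpos": joint angles; "joint_velocities": joint speeds; "joint_efforts": joint torques, N m; "ee_pos": TCP position; "tool_rot": TCP orientation; "ft_force": force on the tool from outside, world axes, zero at the start; "wrist_torque": the same for the moment, N m; "width": finger opening in m; "finger_force": force on a finger pad.
Only numpy, scipy, OpenCV 4.12 (cv2) and the standard library are available. Lean on these libraries where they do the work, as an engineer would, in place of code of your own. Each camera call takes 0.05 s, during which the arm holds its last target. There are 200 camera calls.

## Task

The two halves of the plaster mould lie stacked on the clamping board and must be clamped for casting. Without picking anything up, push the steel strap round with a fingertip or the outside of a finger until it lies across the mould against its stop post, and only then push the black-handled cam lever on the strap fully down, and leave it clamped. Leave the lever up until the strap is there, do not shift the upper mould half, and leave the tin, the bamboo tube and the modelling tool where they are.

Things in the scene. Friction and masses are not known exactly. Their poses are not given: they have to be found in the camera images.
- board: Fixed plywood board, 18 mm thick (own frame: x -100 to +150, y +-75 mm), carrying the lower plaster mould half (110 x 90 mm, top at 42 mm). Origin at table height under the mould's centre, z up. The pivot post (28 mm across) stands at x +120, y 0. At home the strap lies along the board's x axis over y = 0; it opens to the board's +y side. Yaw varies by 0.35 rad either way.
- strap_pivot (a point): On the strap's vertical pivot axis at mid height of the strap (89 mm above the table), at x +120, y 0 of the board. The strap is a straight steel bar, 30 mm wide, 82 to 96 mm above the table, from 17 mm behind the axis to 198 mm in front of it. The pivot nut on it reaches 104 mm.
- strap_side (a point): Point on the strap's upright outer side face (its +y side when home), 65 mm from the pivot axis and 15 mm off the centre line, at mid height (89 mm); a good place to push; moves with the strap. There are 8 mm of air between strap and mould, so a fingertip passing over the mould must stay above 74 mm.
- strap (a joint): Strap angle, rad: 0 = home, along the board's -x from the pivot, across the mould and against the stop (end of travel); 1.57 = swung out along the board's +y. Limit 1.75. Stiff pivot (0.15 N m of friction, 2 to 3 N at strap_side), stays where it is left.
- lever_pin (a point): Centre of the lever's level hinge pin, on the strap's centre line 120 mm from the pivot axis, 106 mm above the table (over the board's origin when the strap is home). Two cheek plates beside it reach 113 mm high and 13 mm along the strap each way.
- lever_tip (a point): Centre of the lever's free end, 83 mm from the pin. Its black handle (38 to 83 mm from the pin) is 20 mm wide, 12 mm thick. The lever stands in the strap's vertical plane and leans away from the pivot post; it is pushed on its upper, pivot-side face, outward and down, to lie along the strap with its end beyond the strap's end (about 205 mm from the pivot axis).
- lever (a joint): Cam lever angle, rad: 0 = up, 65 degrees (1.134 rad) above level; its elevation falls by the joint value, to 1.1 = fully down, nearly level, its end stop. Stiff hinge (0.13 N m, some 2 to 4 N at the handle); stays where it is left, up or down.
- plunger: Round rubber foot, 26 mm across, under the strap directly below the lever pin; origin in the middle of its underside. 2 mm above the mould with the lever up; the cam drives it 3 mm per rad of lever, so that it presses on the mould when the lever is down.
- mould_top: Upper plaster mould half, 110 x 90 x 32 mm, about 0.5 kg, lying loose on the lower half (from 42 to 74 mm above the table, edges flush). Origin: centre of its underside.
- tin: Loose paint tin, 60 mm across, 75 mm tall, standing on the table on the board's -y side. Origin: centre of its underside.
- bamboo: Loose upright bamboo tube, 36 mm across, 60 mm tall, on the board's -y side. Origin: centre of its underside.
- modelling_tool: Loose flat wooden modelling tool, about 155 mm long, 8 mm thick, lying on the table on the board's +y side; the strap passes well above it. Origin: at table height, 60 mm from its narrow end; x runs along it.
- stop_top (a point): Centre of the top of the 12 mm thick steel stop post, 98 mm above the table, on the board at x -67, y -21.5 mm. The strap's -y side meets it at home.

How it is judged:
By the outcome, as a careful person would: the job done as asked, in the order asked, and still so for the second after the job is handed in, with the robot touching nothing.
It also fails if it takes over 56 s, if anything falls off the work surface, if the arm or the gripper's body presses on something with over 40 N, if the wrist force passes 120 N, or if a joint passes its speed limit or range.

## Working session

There is one attempt and no reset: what is moved stays moved. The work goes in short steps, Python scripts to look and compute and a shell command to move; the robot and the scene stay as the last step left them, time stands still between calls to the robot, and variables do not carry over. Pictures are saved under pics/ and viewed, at most 10 in all, crops included, and the job is handed in when it is done.

```bash
mkdir -p pics; cat > h.py <<'E'
import numpy as np, cv2
from cell import ctrl
def cam(n,f=None):
    d=ctrl.get_image(n)
    if f: cv2.imwrite('pics/'+f,d['image'][:,:,::-1])
    np.savez('pics/'+n+'.npz',**{k:np.array(v) for k,v in d.items()})
    return d
def load(n): return dict(np.load('pics/'+n+'.npz'))
def ray(d,u,v):
    k=float(d['k1']);K=np.array(d['mtx']);T=np.array(d['T'])
    p=cv2.undistortPoints(np.array([[[u,v]]],float),K,np.array([k,0,0,0.]))[0,0]
    r=T[:3,:3]@np.array([p[0],-p[1],-1]);return T[:3,3],r
def onz(d,u,v,z):
    o,r=ray(d,u,v);return o+r*(z-o[2])/r[2]
def tri(a,ua,b,ub):
    o1,r1=ray(a,*ua);o2,r2=ray(b,*ub)
    s=np.linalg.lstsq(np.c_[r1,-r2],o2-o1,rcond=None)[0]
    p,q=o1+s[0]*r1,o2+s[1]*r2;return (p+q)/2,np.linalg.norm(p-q)
def proj(d,P):
    T=np.array(d['T']);c=T[:3,:3].T@(np.array(P)-T[:3,3]);x=np.array([c[0],-c[1]])/-c[2]
    x=x*(1+float(d['k1'])*(x@x));K=np.array(d['mtx']);return K[:2,:2]@x+K[:2,2]
E
python3 - <<'E'
from h import *
for n in('top','side'):
    d=cam(n,n+'0.png');print(n,np.round(d['T'],3).tolist(),d['k1'])
s=ctrl.get_state();print(s['t'],np.round(s['tool_rot'],3).tolist(),s['width'],s['ft_force'])
E
```

```text
top [[-0.024, 0.988, -0.153, 0.43], [-1.0, -0.022, 0.015, -0.01], [0.012, 0.153, 0.988, 1.131], [0.0, 0.0, 0.0, 1.0]] -0.07026807873625764
side [[0.834, 0.327, -0.444, 0.245], [-0.551, 0.505, -0.664, -0.571], [0.007, 0.799, 0.601, 0.647], [0.0, 0.0, 0.0, 1.0]] 0.03090948219871901
0.1 [[-0.914, 0.406, -0.001], [0.406, 0.914, -0.001], [0.0, -0.002, -1.0]] 0.08513697218600999 [-0.51757856  0.55392653 -0.34064826]
```

View pics/top0.png

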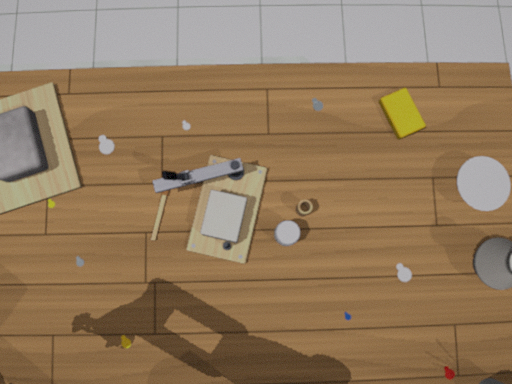

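View pics/side0.png

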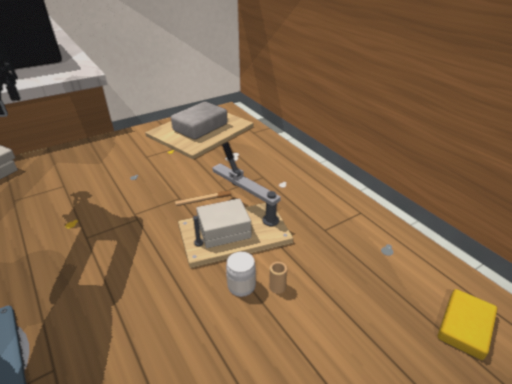

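The top view shows the strap swung out, with the pivot nut at about (235,165), the strap end at (155,187), the mould at (224,216), the stop at (227,245) and the tin at (288,232). In the side view the nut is at (271,197), the lever tip at (227,146) and the stop top at (197,219). I'll enlarge both for exact pixels.

```bash
python3 - <<'E'
from h import *
t=load('top')['image'][145:270,145:270];s=load('side')['image'][135:265,165:300]
a=cv2.resize(t,(400,500),interpolation=3) if 0 else cv2.resize(t,None,fx=3.2,fy=3.2,interpolation=2)
b=cv2.resize(s,None,fx=2.9,fy=2.9,interpolation=2)
c=np.zeros((400,800,3),np.uint8);c[:a.shape[0],:400]=a[:400,:400];c[:b.shape[0],400:400+b.shape[1]]=b
cv2.imwrite('pics/c1.png',c[:,:,::-1])
T=load('top');S=load('side')
for n,a,b in(('nut',(236,165),(271,196)),('stop',(227,245),(197,219)),('ltip',(166,175),(227,145)),('strapend',(155,187),(215,168))):
    p,e=tri(T,a,S,b);print(n,np.round(p,4),round(e,4))
E
```

```text
nut [0.6669 0.0175 0.099 ] 0.0006
stop [0.4816 0.0407 0.0965] 0.0062
ltip [0.6331 0.168  0.175 ] 0.0061
strapend [0.6198 0.2112 0.0891] 0.0001
```

View pics/c1.png

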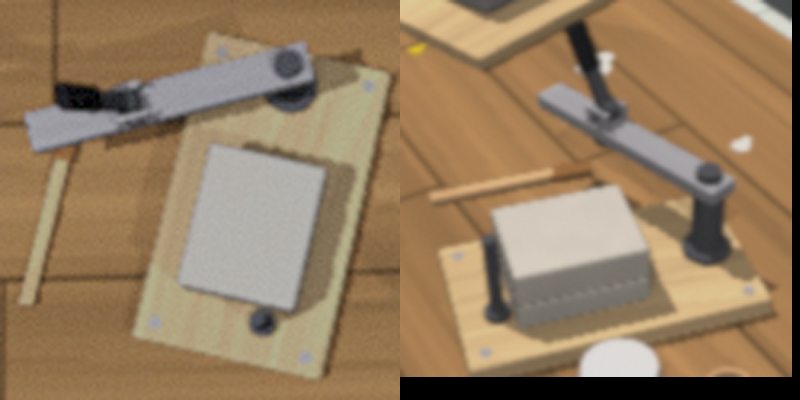

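The crop shows the nut, the stop, four mould top corners and the strap's end edge clearly. I'll compute the board frame and the strap angle from them.

```bash
python3 - <<'E'
from h import *
T=load('top');S=load('side')
P={}
for n,a,b in(('nut',(235,164.7),(271.5,194.6)),('stop',(227.2,244.2),(196.4,217.2)),('end',(154.7,186.3),(165+146/2.9,135+97/2.9))):
    p,e=tri(T,a,S,b);P[n]=p;print(n,np.round(p,4),round(e,4))
print('nut@104',onz(T,235,164.7,.104),onz(S,271.5,194.6,.104)); print('stop@98',onz(T,227.2,244.2,.098),onz(S,196.4,217.2,.098))
c=np.array([onz(T,145+x/3.2,145+y/3.2,.074)[:2] for x,y in((210,145),(327,170),(295,310),(180,283))])
print('mould',c.round(4).tolist(),c.mean(0), [np.linalg.norm(c[i]-c[i-1]).round(4) for i in range(4)])
ex=(c[0]+c[1]-c[2]-c[3]);ex/=np.linalg.norm(ex);yaw=np.arctan2(ex[1],ex[0]);print('yaw',yaw)
ey=np.array([-ex[1],ex[0]]);m=c.mean(0)
print('pivot pred',m+.12*ex,'stop pred',m-.067*ex-.0215*ey)
pv=(P['nut'][:2]+m+.12*ex)/2
v=onz(T,154.7,186.3,.096)[:2]-pv;print('len',np.linalg.norm(v),'strap ang',np.arctan2(v@ey,-(v@ex)), 'dir',v/np.linalg.norm(v))
for n,(u,w) in(('tin',(288,232)),('bam',(305,206))):print(n,onz(T,u,w,.07))
d=cam('wrist','w0.png');s=ctrl.get_state();print(s['t'])
E
```

```text
nut [0.6682 0.0193 0.1013] 0.0029
stop [0.482  0.0404 0.102 ] 0.0037
end [0.6217 0.2127 0.0863] 0.0008
nut@104 [0.66628622 0.0198436  0.104     ] [0.66754349 0.01595619 0.104     ]
stop@98 [0.48043835 0.04124574 0.098     ] [0.48549188 0.04433193 0.098     ]
mould [[0.6115, 0.0803], [0.5906, -0.0071], [0.4866, 0.0188], [0.5084, 0.1035]] [0.54924668 0.04886868] [np.float64(0.1057), np.float64(0.0899), np.float64(0.1072), np.float64(0.0875)]
yaw -0.23248651107199605
pivot pred [0.66601826 0.02122094] stop pred [0.47909566 0.04338376]
len 0.1958844685067568 strap ang 1.0967823017488707 dir [-0.23918608  0.97097375]
tin [ 0.50737477 -0.1025325   0.07      ]
bam [ 0.56890345 -0.14567172  0.07      ]
0.15
```

Measurements agree: the pivot is near (0.667,0.019), yaw is −0.235 and the strap is at about 1.10 rad. Pivot, stop and mould all fit the given sizes. I'll move above the outer side of the strap with the fingers shut.

```bash
python3 -m creep '[-0.94,-0.28,0,0,-0.94,-0.28,0,0,-0.94,-0.28,0,0,-0.94,-0.28,0,0,-0.94,-0.28,0,0,-0.94,-0.28,0,0,-0.94,-0.28,0,0,-0.94,-0.28,0,0,-0.94,-0.28,0,0,-0.94,-0.28,0,0,-0.94,-0.28,0,0,-0.94,-0.28,0,0,-0.94,-0.28,0,0,-0.94,-0.28,0,0,-0.94,-0.28,0,0,-0.94,-0.28,0,0]' -1 30
python3 -m creep '[0,0,0.25,0.91,0,0,0.25,0.91,0,0,0.25,0.91,0,0,0.25,0.91,0,0,0.25,0.91,0,0,0.25,0.91,0,0,0.25,0.91,0,0,0.25,0.91,0,0,0.25,0.91,0,0,0.25,0.91,0,0,0,0]'
python3 - <<'E'
from h import *
t=cam('top');s=cam('side');w=cam('wrist')
st=ctrl.get_state();print(st['t'],st['ee_pos'],np.round(st['tool_rot'],3).tolist(),st['width'],st['ft_force'])
tip=np.array(st['ee_pos'])+.173*np.array(st['tool_rot'])[:,2];pr=[proj(s,tip),proj(t,tip)];print(tip,pr)
x,y=pr[0].astype(int);b=cv2.resize(s['image'][y-80:y+70,x-75:x+75],(400,400),interpolation=2)
c=np.hstack([b,cv2.resize(w['image'],(400,300))if 0 else cv2.copyMakeBorder(cv2.resize(w['image'],(400,300)),0,100,0,0,cv2.BORDER_CONSTANT)])
print('crop origin',x-75,y-80);cv2.imwrite('pics/c2.png',c[:,:,::-1])
E
```

```text
t: 1.75
ee_pos: [0.7013, 0.0936, 0.4041]
tool_rot: [[-0.914, 0.406, -0.001], [0.406, 0.914, 0.0], [0.001, -0.0, -1.0]]
ft_force: [0.0, 0.9, -0.8]
width: 0.0002
finger_force: 0.0
t: 2.85
ee_pos: [0.6997, 0.0948, 0.3023]
tool_rot: [[-0.24, 0.971, -0.004], [0.971, 0.24, 0.0], [0.001, -0.004, -1.0]]
ft_force: [-0.1, 0.2, 1.0]
width: 0.0
finger_force: 0.0
3.0 [0.70042086 0.09482623 0.30495515] [[-0.243, 0.97, 0.0], [0.97, 0.243, 0.0], [-0.0, 0.0, -1.0]] 0.00013904417167159692 [-1.06266792 -0.18889865  0.09020102]
[0.70045411 0.09482823 0.13195516] [array([264.61269519, 165.38878844]), array([201.86398143, 148.23394318])]
crop origin 189 85
```

View pics/c2.png

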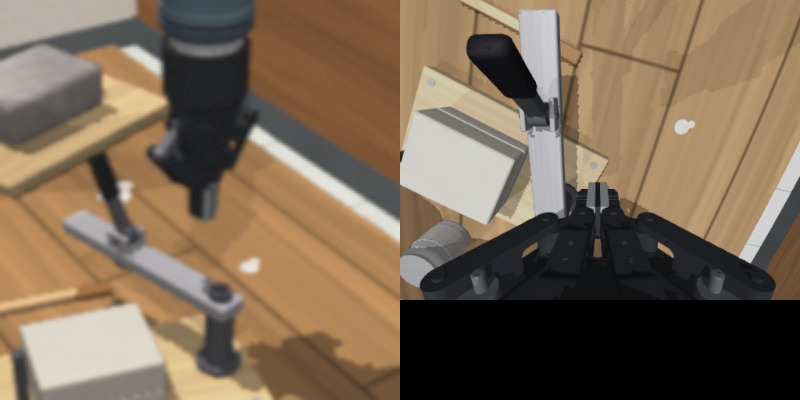

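The side crop shows the tip at about pixel (265,167), against a predicted (264.6,165.4), so the tip length is confirmed. The wrist view shows the tool aligned with the strap and just outside it. I'll descend and close the gap.

```bash
python3 -m creep '[0,0,0.29,0,0,0,0.29,0,0,0,0.3,0,0,0,0.3,0,0,0,0,0,0,0,0,0]'
python3 -m creep '[0,-0.1,0,0,0,-0.1,0,0,0,-0.1,0,0,0,-0.1,0,0,0,-0.1,0,0,0,-0.1,0,0,0,0,0,0]'
python3 -m creep '[0.034,-0.082,0,-0.5,0.034,-0.082,0,-0.5,0.034,-0.082,0,-0.5,0.034,-0.082,0,-0.5,0,0,0,0]'
```

```text
t: 3.6
ee_pos: [0.7002, 0.0949, 0.2567]
tool_rot: [[-0.241, 0.971, -0.001], [0.971, 0.241, 0.0], [0.0, -0.001, -1.0]]
ft_force: [0.2, 0.1, 0.4]
width: 0.0001
finger_force: 0.0
t: 4.3
ee_pos: [0.6766, 0.0892, 0.2579]
tool_rot: [[-0.241, 0.971, 0.0], [0.971, 0.241, 0.0], [0.0, 0.0, -1.0]]
ft_force: [0.7, 2.6, 1.2]
width: 0.0002
finger_force: 0.8
t: 4.8
ee_pos: [0.6627, 0.0899, 0.2577]
tool_rot: [[-0.429, 0.903, 0.0], [0.903, 0.429, -0.001], [-0.001, -0.0, -1.0]]
ft_force: [1.0, 0.5, 0.8]
width: -0.0004
finger_force: 0.6
```

```bash
python3 - <<'E'
from h import *
s=cam('side');w=cam('wrist');b=cv2.resize(s['image'][115:265,175:325],(400,400),interpolation=2)
c=np.hstack([b,cv2.copyMakeBorder(cv2.resize(w['image'],(400,300)),0,100,0,0,cv2.BORDER_CONSTANT)])
cv2.imwrite('pics/c3.png',c[:,:,::-1])
E
```

```text
(no output)
```

View pics/c3.png

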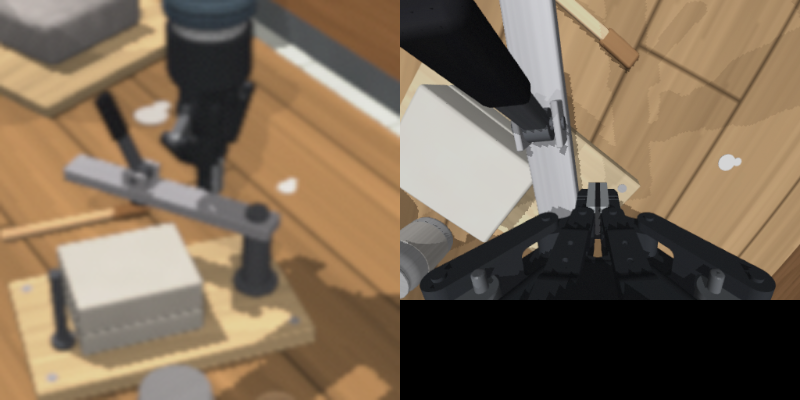

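The side crop shows the finger at the strap's outer side. The wrist view shows the strap lagging the tool by about 8°, so contact is only just beginning. I'll continue the arc.

```bash
python3 -m creep '[0.034,-0.082,0,-0.5,0.034,-0.082,0,-0.5,0.034,-0.082,0,-0.5,0.034,-0.082,0,-0.5,0.034,-0.082,0,-0.5,0.034,-0.082,0,-0.5,0.034,-0.082,0,-0.5,0.034,-0.082,0,-0.5,0.034,-0.082,0,-0.5,0.034,-0.082,0,-0.5,0,0,0,0]'
python3 - <<'E'
from h import *
t=cam('top');w=cam('wrist');b=cv2.resize(t['image'][135:260,150:275],(400,400),interpolation=2)
c=np.hstack([b,cv2.copyMakeBorder(cv2.resize(w['image'],(400,300)),0,100,0,0,cv2.BORDER_CONSTANT)])
cv2.imwrite('pics/c4.png',c[:,:,::-1])
E
```

```text
t: 6.0
ee_pos: [0.6289, 0.0804, 0.2575]
tool_rot: [[-0.809, 0.588, -0.001], [0.588, 0.809, -0.0], [0.0, -0.0, -1.0]]
ft_force: [0.2, 0.5, -0.2]
width: -0.0003
finger_force: 0.4
```

View pics/c4.png

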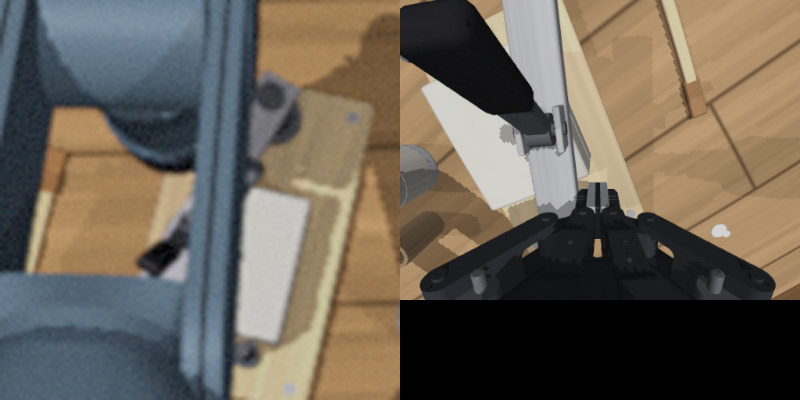

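The strap follows the tool. It holds the same place in the wrist view, lagging by about 7°. About 0.5 rad is left.

```bash
python3 -m creep '[0.034,-0.082,0,-0.5,0.034,-0.082,0,-0.5,0.034,-0.082,0,-0.5,0.034,-0.082,0,-0.5,0.034,-0.082,0,-0.5,0.034,-0.082,0,-0.5,0.034,-0.082,0,-0.5,0.034,-0.082,0,-0.5,0,0,0,0]'
python3 -m creep '[0.017,-0.04,0,-0.25,0.017,-0.04,0,-0.25,0,0,0,0]'
python3 - <<'E'
from h import *
s=cam('side');t=cam('top');w=cam('wrist');b=cv2.resize(s['image'][145:275,165:295],(400,400),interpolation=2)
c=np.hstack([b,cv2.copyMakeBorder(cv2.resize(w['image'],(400,300)),0,100,0,0,cv2.BORDER_CONSTANT)])
cv2.imwrite('pics/c5.png',c[:,:,::-1])
E
```

```text
t: 7.0
ee_pos: [0.6094, 0.0644, 0.2578]
tool_rot: [[-0.974, 0.227, 0.006], [0.227, 0.974, 0.006], [-0.004, 0.007, -1.0]]
ft_force: [8.7, 13.4, -2.9]
width: -0.0004
finger_force: 7.4
t: 7.3
ee_pos: [0.6082, 0.0636, 0.2578]
tool_rot: [[-0.984, 0.178, 0.008], [0.178, 0.984, 0.009], [-0.006, 0.011, -1.0]]
ft_force: [12.8, 21.3, -5.6]
width: 0.0001
finger_force: 12.1
```

View pics/c5.png

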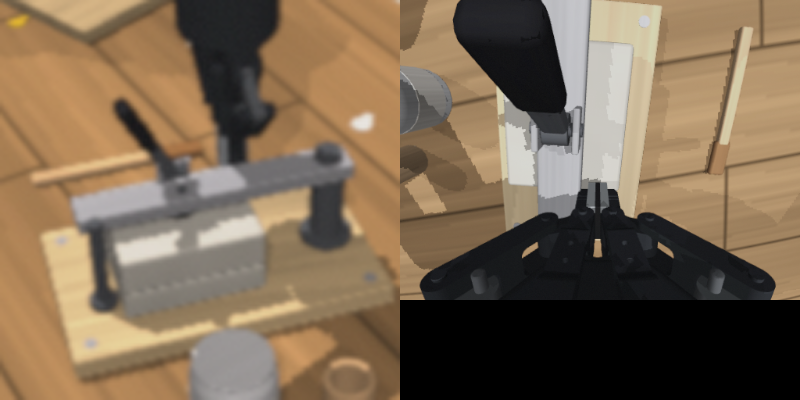

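The side crop shows the strap across the mould against the stop post, with the post at (100,230) under the strap's side, and a push force of about 25 N. I'll back off, raise, and measure for the lever.

```bash
python3 -m creep '[0,0.1,0,0,0,0.2,0,0.3,0,0.3,0,0.3,0,0,-0.8,0,0,0,-0.8,0,0,0,-0.8,0,0,0,-0.8,0,0,0,0,0,0,0,0,0]'
python3 - <<'E'
from h import *
s=cam('side');t=cam('top');w=cam('wrist');st=ctrl.get_state();print(st['ft_force'],st['ee_pos'])
b=cv2.resize(s['image'][145:275,165:295],(400,400),interpolation=2)
c=np.hstack([b,cv2.copyMakeBorder(cv2.resize(w['image'],(400,300)),0,100,0,0,cv2.BORDER_CONSTANT)])
cv2.imwrite('pics/c6.png',c[:,:,::-1])
E
```

```text
t: 8.35
ee_pos: [0.6104, 0.0826, 0.3861]
tool_rot: [[-0.972, 0.237, 0.001], [0.237, 0.972, -0.0], [-0.001, 0.0, -1.0]]
ft_force: [0.5, 0.1, -0.7]
width: -0.0
finger_force: 0.0
[-0.2837006   0.16397956 -0.82638695] [0.61004484 0.08258459 0.38379337]
```

View pics/c6.png

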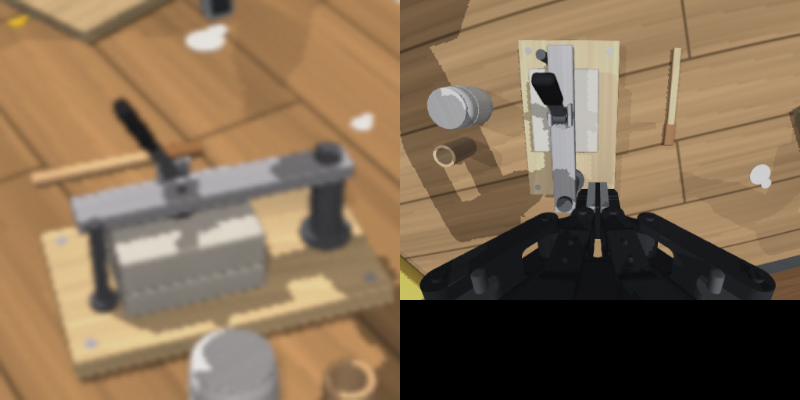

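The strap stayed against the stop: the stop post shows at (541,55) in the crop, touching its side. I'll measure the lever line from this view and the side view.

```bash
python3 - <<'E'
from h import *
w=load('wrist');s=load('side');t=load('top')
q=lambda x,y:((x-400)*1.28,y*1.28)
e=onz(w,*q(560.5,45),.096);n=onz(w,*q(564.5,204),.104);pin=onz(w,*q(560,117),.11)
print('end',e,'nut',n,'pin',pin)
v=(e-n)[:2];print(np.linalg.norm(v),np.degrees(np.arctan2(v[1],v[0])))
sc=130/400
p,er=tri(w,q(543,79),s,(165+121*sc,145+103*sc));print('ltip',p,er)
P=np.array([.667,.019]);v=np.array([-.973,.23]);print('tip rel: along',(p[:2]-P)@v,'lat',(p[:2]-P)@[.23,.973])
st=ctrl.get_state();d=st['ee_pos'][:2]-P;print('tool along',d@v,'lat',d@[.23,.973],'pin along',(pin[:2]-P)@v,(pin[:2]-P)@[.23,.973])
E
```

```text
end [0.4792871  0.07121252 0.096     ] nut [0.66909253 0.02259233 0.104     ] pin [0.55601522 0.05094475 0.11      ]
0.1959337277410706 165.63216274943775
ltip [0.51963538 0.05998543 0.17995084] 0.0011052653587805235
tip rel: along 0.1528124263524166 lat 0.005984955867060424
tool along 0.07004183043061897 lat 0.04876811777194537 pin along 0.11533548020599343 0.005555741431114765
```

```bash
python3 -m creep '[0.59,-0.575,0,0,0.59,-0.575,0,0,0,0,0,0,0,0,0.43,0,0,0,0.43,0,0,0,0.43,0,0,0,0,0,0,0,0,0]'
python3 -m creep '[0.14,0,0,0,0.14,0,0,0,0.13,0,0.04,0,0.13,0,0.04,0,0.13,0,0.04,0,0.13,0,0.04,0,0,0,0,0]'
python3 - <<'E'
from h import *
s=cam('side');w=cam('wrist')
b=cv2.resize(s['image'][145:275,165:295],(400,400),interpolation=2)
c=np.hstack([b,cv2.copyMakeBorder(cv2.resize(w['image'],(400,300)),0,100,0,0,cv2.BORDER_CONSTANT)])
cv2.imwrite('pics/c7.png',c[:,:,::-1])
E
```

```text
t: 9.3
ee_pos: [0.554, 0.0491, 0.3333]
tool_rot: [[-0.972, 0.236, -0.002], [0.236, 0.972, 0.0], [0.002, -0.0, -1.0]]
ft_force: [-1.0, -0.5, 0.8]
width: -0.0001
finger_force: 0.0
t: 10.0
ee_pos: [0.5217, 0.0568, 0.3273]
tool_rot: [[-0.972, 0.235, -0.001], [0.235, 0.972, 0.0], [0.001, -0.0, -1.0]]
ft_force: [-0.8, 0.7, 0.4]
width: 0.0003
finger_force: 0.0
```

View pics/c7.png

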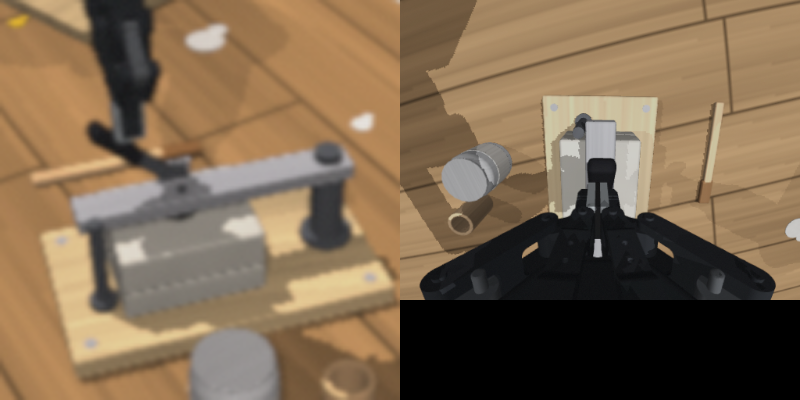

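The lever is going down under the fingertip, and the strap is still at the stop (post at (581,120), next to the strap edge at x=587). I'll continue outward and down.

```bash
python3 -m creep '[0.105,0,0.095,0,0.105,0,0.095,0,0.105,0,0.095,0,0.105,0,0.095,0,0.04,0,0.1,0,0.04,0,0.1,0,0.04,0,0.1,0,0.04,0,0.1,0,0,0,0,0]'
python3 -m creep '[0.015,0,0.07,0,0.015,0,0.07,0,0,0,0.07,0,0,0,0,0]'
```

```text
t: 11.0
ee_pos: [0.4998, 0.0621, 0.2956]
tool_rot: [[-0.972, 0.235, -0.001], [0.235, 0.972, 0.0], [0.001, -0.0, -1.0]]
ft_force: [0.2, -0.2, 0.7]
width: -0.0002
finger_force: 0.0
t: 11.4
ee_pos: [0.4987, 0.0624, 0.2876]
tool_rot: [[-0.972, 0.236, -0.001], [0.236, 0.972, 0.0], [0.001, -0.0, -1.0]]
ft_force: [-2.0, 1.1, 3.4]
width: -0.0001
finger_force: 1.4
```

```bash
python3 -m creep '[0,0,0.05,0,0,0,0.04,0,0,0,0,0]'
python3 -m creep '[0,0,0.04,0,0,0,0,0]'
```

```text
t: 11.7
ee_pos: [0.4985, 0.0624, 0.2869]
tool_rot: [[-0.972, 0.235, 0.0], [0.235, 0.972, -0.0], [-0.0, -0.0, -1.0]]
ft_force: [-10.6, 0.7, 27.5]
width: -0.0002
finger_force: 13.7
t: 11.9
ee_pos: [0.4984, 0.0625, 0.2867]
tool_rot: [[-0.972, 0.235, 0.001], [0.235, 0.972, -0.0], [-0.001, -0.0, -1.0]]
ft_force: [-14.5, -0.1, 38.7]
width: -0.0004
finger_force: 19.3
```

The lever is hard against its end stop. I'll retract straight up, move clear, and look.

```bash
python3 -m creep '[0,0,-0.1,0,0,0,-0.4,0,0,0,-0.8,0,0,0,-0.8,0,0,0,-0.8,0,0.9,0,0,0,0.9,0,0,0,0.9,0,0,0,0,0,0,0,0,0,0,0]'
python3 - <<'E'
from h import *
s=cam('side');t=cam('top')
b=cv2.resize(s['image'][155:285,165:295],(400,400),interpolation=2)
a=cv2.resize(t['image'][145:270,175:300],(400,400),interpolation=2)
cv2.imwrite('pics/c8.png',np.hstack([b,a])[:,:,::-1])
E
```

```text
t: 12.9
ee_pos: [0.3939, 0.0878, 0.3989]
tool_rot: [[-0.972, 0.235, 0.002], [0.235, 0.972, -0.0], [-0.002, 0.0, -1.0]]
ft_force: [0.6, 0.2, -0.2]
width: 0.0004
finger_force: 0.0
```

View pics/c8.png

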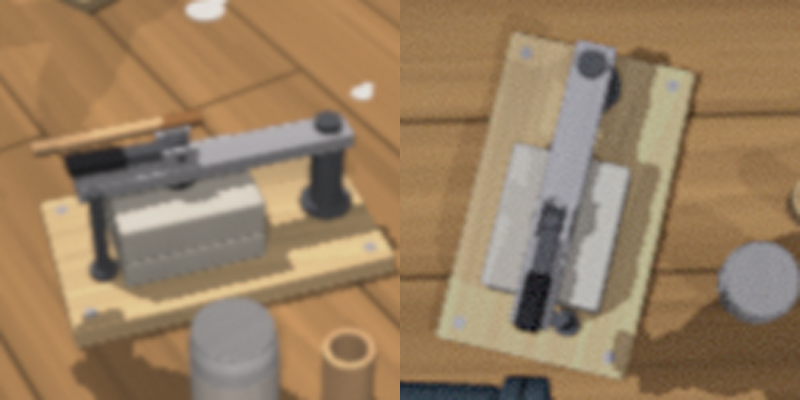

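The lever lies flat along the strap with its tip at (531,318) in the top crop. The mould corners are unchanged and the stop post at (566,320) is beside the strap. One numeric check of the strap angle before handing in.

```bash
python3 - <<'E'
from h import *
t=load('top');q=lambda x,y:(175+(x-400)/3.2,145+y/3.2)
n=onz(t,*q(591,64),.104);e=onz(t,*q(530,325),.113);v=(e-n)[:2];s=onz(t,*q(566,318),.098)
ex=-v/np.linalg.norm(v);ey=np.array([-ex[1],ex[0]])
print('len',np.linalg.norm(v),'dir deg',np.degrees(np.arctan2(v[1],v[0])),'stop lateral from centreline',(s-n)[:2]@ey)
c=np.array([onz(t,*q(x,y),.074)[:2] for x,y in((518,147),(628,168),(598,310),(483,284))])
m=(c[0]+c[1]-c[2]-c[3]);print('mould',c.mean(0),np.degrees(np.arctan2(m[1],m[0])))
E
```

```text
len 0.19617849237492338 dir deg 166.35317217629049 stop lateral from centreline -0.022967129445155485
mould [0.54906374 0.04904572] -13.866867669575225
```

Everything checks out. The strap direction is 166.4° against a mould yaw of −13.9° (166.1° home), the stop is 21–23 mm off the centreline, and the mould hasn't moved (0.2 mm).

```bash
python3 -c "
from cell import ctrl
print(ctrl.job_done())"
```

```text
the job is handed in; nothing more can be done
None
```

The strap lies across the mould against its stop post and the cam lever was then pushed fully down; the upper mould half measured unmoved, nothing else was touched, and the job is handed in at about 13 s.

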